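# Add a second cassette to the filtration holder

### The arm

A 6-joint arm with a two-finger parallel gripper is mounted at the origin on a cart in front of the work surface, level with it; the furniture and walls round the work are solid. World frame = base frame: x ahead of the robot, y to its left, z up, the work surface at z = 0. Lengths are in mm, angles in degrees, forces in N, time in s.
With the tool pointing down it reaches from about 300 to 850 mm from the base axis. Payload 4.2 kg.
Tool frame: the origin (TCP) lies on the centre line of the jaws, within the pads' length; the fingertips stand 14 mm ahead of it and the grasp point (between the pads) lies 5 mm behind it; z points along the fingers, y is the line along which they close (so a half turn about z gives the same grasp; the last joint's range is limited). The gripper opens to 91 mm and grips with 3 to 60 N. Pads are 32 mm wide; open, the fingers measure 118 mm over their backs; the gripper's body (76 mm by 178 mm) begins 60 mm behind the grasp point.
Start: joints at [-65.89, 18.312, 89.639, -0, 72.044, -1.146], TCP at [245.336, -520.05, 227.976] pointing down, gripper open.
Joint ranges: [-177.97, 177.97], [-48.28, 115.42], [12.27, 149.76], [-77.06, 257.06], [2.81, 150.46], [-146.56, 146.56]. Speed limits (degrees/s): [147.25, 147.25, 180, 180, 180, 180].

### API

Orientations are given as [roll, pitch, yaw] about the fixed x, y, z axes, in that order (R = Rz(yaw) Ry(pitch) Rx(roll)).
In Python, from workcell import * gives the robot as it stands. The module is installed in compiled form; this text tells all that it offers.
- The arm moves only by the shell command python3 -m crank 'ROWS' [FORCE]. ROWS is JSON, a list of rows, each an object of numbers: "grip": the finger opening in m, from 0 to 0.0912; "x", "y", "z": the shift along the tool's x, y, z in m; "yaw": the turn about the tool's z in rad. In form: [{"grip": .., "x": .., "y": .., "z": .., "yaw": ..}, ...]. A call has exactly 5 rows; each row is the pose to reach, as a shift and turn from the pose commanded when the call began, along the tool's axes at that moment; what a row does not reach only later rows make up. A row lasts 1/12 s, in which the tool goes at most 41.7 mm and 7.16 degrees, less where a joint would pass 70% of its speed; a pose out of reach is approached as far as the arm can. A call with a gripper value outside its range is refused whole. The fingers move at their own pace and stop on an object; FORCE is the grip in N (left out, the last holds). Time passes only in rows, so rows that repeat a pose let the fingers close, or fill a call up. It gives the time, the measured TCP pose, the force, the opening and the grip force at its end, in the units of the state.
- state(): the state, without advancing time (a new reading comes with each control period).
- grab_frame(name): name is "scene" or "side" or "wrist"; returns the picture (480x640x3 uint8, red, green, blue); there is no depth.
- camera_model(name): a dict with "intrinsics" (3x3 intrinsics, pixels), "R" (3x3) and "t" (3): a world point X has camera coordinates R X + t. Camera axes: x right, y down, z forward; pixel columns grow to the right and rows downward; lengths in mm; the calibration is good to about 2 mm. The wrist camera is an equidistant fisheye: a pixel r from the principal point sees the ray r / f radians off the axis. A picture is of the moment at which its call begins: read the wrist's pose just before it. camera_model takes no time and is no camera call; for the wrist camera it gives the pose at the moment of the call.
- job_done(): hands the job in; it is judged then, once.
The state is a dict: "time_s": time; "qpos": joint angles; "qvel": joint speeds; "effort": joint torques, N m; "ee_pos": TCP position; "ee_rot": TCP orientation; "force": force on the tool from outside, world axes, zero at the start; "torque": the same for the moment, N m; "gripper_width": finger opening in mm; "gripper_force": force on a finger pad.
Only numpy, scipy, OpenCV 4.12 (cv2) and the standard library are available. Lean on these libraries where they do the work, as an engineer would, in place of code of your own. Each camera call takes 0.05 s, during which the arm holds its last target. There are 200 camera calls.

### The job

Load the second filter cassette into the cross-flow filtration holder: lay the thin separator plate squarely on the cassette that is already fitted, then lay the second cassette squarely on the separator, each set down (not dropped) flat between the guide pins. Then swing the hinged cover down until it lies flat on the stack, and leave the beaker, the bottle and the timer where they are.

Things in the scene. Friction and masses are not known exactly. Their poses are not given: they have to be found in the camera images.
- filter_holder: Heavy steel bench holder, fixed. Origin: centre of its underside, straight below the middle of the stack; y runs along the stack, the cover's hinge at its -y end, x across it, z up. Base 120 (x) x 196 (y) x 20 mm high; on it the bed, 86 x 146 mm, top at z = 40 mm. Full stack: fitted cassette z 40 to 54, separator 54 to 60, second cassette 60 to 74 mm. A bolt folded down at the +y end stays so
- bed (a point): Middle of the bed's top face, 40 mm above the holder's origin, same axes. Eight round-nosed guide pins, 10 mm thick and 32 mm high, stand on the bed round the stack with 2 mm clearance to a cassette's sides, at (x, y) = (+-37, +-42) and (+-20, +-67) mm; the long sides are free for fingers from y = -37 to +37 mm
- cassette_fitted: Filter cassette that already lies on the holder's bed: flat white and grey block, 60 (x) x 120 (y) x 14 mm, 0.18 kg. Origin: centre of its underside
- cassette_second: The second filter cassette, the same as the fitted one, lying flat on the worktop: 60 (x) x 120 (y) x 14 mm, 0.18 kg. Origin: centre of its underside. Either end may point to the hinge
- separator_plate: Separator plate, a plain flat steel slab with port holes, lying flat on the worktop: 60 (x) x 120 (y) x 6 mm, 0.3 kg. Origin: centre of its underside. Either end may point to the hinge
- cover (a joint): Hinge of the holder's steel cover plate, rad: 0 = level, flat on the full stack; starts open at 1.6 to 1.85 (a little past upright) and stays where it is left (stiff hinge, about 4 N at the handle). It could sink to -0.12 on a missing layer
- cover_handle (a point): Middle of the black round handle bar of the cover, 12 mm thick, 40 mm free length, along the holder's x; 186 mm from the hinge axis. It closes a loop whose opening, 32 mm between bar and cover plate and 43 mm between the two arms, takes a finger. With the cover closed it is at (0, 98, 79) mm of the holder
- cover_hinge (a point): Middle of the cover's hinge axis, at (0, -88, 79) mm of the holder; the axis is parallel to the holder's x. Cover plate 60 mm wide, 10 mm thick, its far edge 150 mm from the axis
- beaker: Bystander: clear plastic beaker, 64 mm wide, 74 mm high. Origin: centre of its underside
- media_bottle: Bystander: capped bottle, 60 mm wide, 116 mm high. Origin: centre of its underside
- timer: Bystander: small digital timer, 66 x 66 x 19 mm. Origin: centre of its underside

How it is judged (in metres and radians):
On the way, in this order (a step that is already met when the one before it is completed fails the run):
1. the separator plate lies flat on the fitted cassette, between the guide pins (x of cassette_fitted in the frame of filter_holder between -0.004 and 0.004 m and y of cassette_fitted in the frame of filter_holder between -0.004 and 0.004 m and z of cassette_fitted in the frame of filter_holder between 0.038 and 0.042 m and angle between the y axis of each of cassette_fitted, separator_plate and the y axis of filter_holder, either way round below 0.06 rad and angle between each of cassette_fitted, separator_plate's own z axis and vertical below 0.06 rad and x of separator_plate in the frame of filter_holder between -0.004 and 0.004 m and y of separator_plate in the frame of filter_holder between -0.004 and 0.004 m and z of separator_plate in the frame of filter_holder between 0.052 and 0.056 m), for 0.2 s.
2. the second cassette lies flat on the separator plate, between the guide pins (x of separator_plate in the frame of filter_holder between -0.004 and 0.004 m and y of separator_plate in the frame of filter_holder between -0.004 and 0.004 m and z of separator_plate in the frame of filter_holder between 0.052 and 0.056 m and angle between the y axis of each of separator_plate, cassette_second and the y axis of filter_holder, either way round below 0.06 rad and angle between each of separator_plate, cassette_second's own z axis and vertical below 0.06 rad and x of cassette_second in the frame of filter_holder between -0.004 and 0.004 m and y of cassette_second in the frame of filter_holder between -0.004 and 0.004 m and z of cassette_second in the frame of filter_holder between 0.058 and 0.062 m), for 0.2 s.
3. the cover is down (value of joint cover below 0.04 rad), for 0.2 s.
At the end, for the whole second after the job is handed in: Fitted cassette, separator plate and second cassette lie flat in this order on the bed between the pins (each within 4 mm of the middle, 2 mm of its height, 0.06 rad of square), at rest; the cover lies flat on the stack (joint between -0.03 and 0.04 rad), at rest; bystanders in place (all of step 2 and x of cassette_fitted in the frame of filter_holder between -0.004 and 0.004 m and y of cassette_fitted in the frame of filter_holder between -0.004 and 0.004 m and z of cassette_fitted in the frame of filter_holder between 0.038 and 0.042 m and angle between the y axis of cassette_fitted and the y axis of filter_holder, either way round below 0.06 rad and angle between cassette_fitted's own z axis and vertical below 0.06 rad and value of joint cover between -0.03 and 0.04 rad and velocity of joint cover between -0.05 and 0.05 rad/s and linear speed of each of cassette_fitted, separator_plate, cassette_second below 0.02 m/s); the robot touches nothing.
It fails at once if the beaker is moved more than 30 mm or tipped over (distance of beaker from where it was at the start of the episode above 0.03 m or angle between beaker's own z axis and vertical above 0.4 rad).
It fails at once if the bottle is moved more than 30 mm or tipped over (distance of media_bottle from where it was at the start of the episode above 0.03 m or angle between media_bottle's own z axis and vertical above 0.4 rad).
It fails at once if the timer is moved more than 30 mm or tipped over (distance of timer from where it was at the start of the episode above 0.03 m or angle between timer's own z axis and vertical above 0.4 rad).
It fails at once if the separator plate is dropped (falls free of the fingers faster than 0.5 m/s) (linear speed of separator_plate above 0.5 m/s and contact force between the fingers and separator_plate below 0.05 N).
It fails at once if the second cassette is dropped (falls free of the fingers faster than 0.5 m/s) (linear speed of cassette_second above 0.5 m/s and contact force between the fingers and cassette_second below 0.05 N).
It also fails if it takes over 72 s, if anything falls off the work surface, if the arm or the gripper's body presses on something with over 40 N, if the wrist force passes 120 N, or if a joint passes its speed limit or range.

## Working session

There is one attempt and no reset: what is moved stays moved. The work goes in short steps, Python scripts to look and compute and a shell command to move; the robot and the scene stay as the last step left them, time stands still between calls to the robot, and variables do not carry over. Pictures are saved under pics/ and viewed, at most 10 in all, crops included, and the job is handed in when it is done.

```bash
mkdir -p pics; python3 - <<'E'
from workcell import *
import cv2
for n in ("scene","side"):
    f=grab_frame(n); cv2.imwrite(f"pics/{n}0.png",f[:,:,::-1])
    m=camera_model(n); print(n,m)
s=state(); print(s)
E
```

```text
scene {'intrinsics': array([[561.0314147 ,   0.        , 316.30860336],
       [  0.        , 561.0314147 , 238.54469793],
       [  0.        ,   0.        ,   1.        ]]), 'R': array([[-0.47634346, -0.87924584,  0.00486401],
       [-0.45800466,  0.24340053, -0.85497831],
       [ 0.75055222, -0.40949106, -0.51864095]]), 't': array([212.86807599, 336.53695526, 939.70347966])}
side {'intrinsics': array([[448.22994952,   0.        , 327.43845448],
       [  0.        , 448.22994952, 237.08848221],
       [  0.        ,   0.        ,   1.        ]]), 'R': array([[-0.96597922, -0.25844454,  0.00951682],
       [-0.17425248,  0.62322386, -0.76238317],
       [ 0.19110266, -0.73810463, -0.6470559 ]]), 't': array([491.80430224, 169.8958626 , 802.61594329])}
{'time_s': 0.1, 'qpos': array([-6.58893087e+01,  1.83500525e+01,  8.96996550e+01,  1.23920513e-03,
        7.20418989e+01, -1.14809634e+00]), 'qvel': array([ 0.03189981, -0.06941963, -0.18812267,  0.06029899, -0.01910219,
       -0.03164508]), 'effort': array([ 5.52512902e-04, -4.13330984e+01, -2.32509720e+01,  7.29211816e-02,
        4.22572915e-02, -3.84468308e-05]), 'ee_pos': array([ 245.17331663, -519.64962272,  227.18190101]), 'ee_rot': array([-1.79908436e+02, -3.01347695e-03,  2.52584023e+01]), 'force': array([0.62301341, 0.50125009, 0.03534657]), 'torque': array([-0.01538783, -0.00763544, -0.03341797]), 'gripper_force': 0.0, 'gripper_width': 91.44785400189154}
```

View pics/scene0.png

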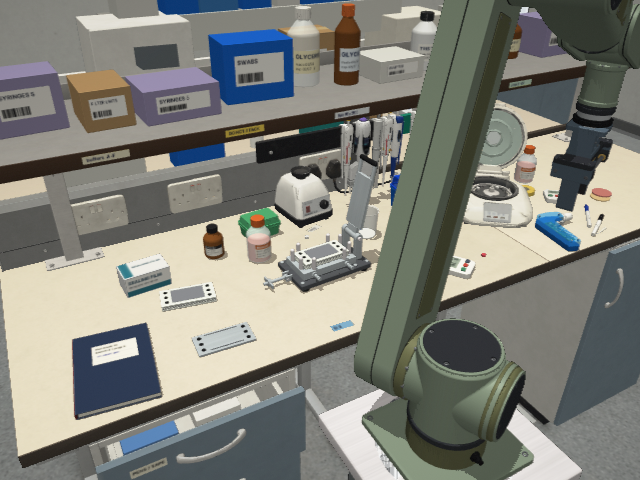

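View pics/side0.png

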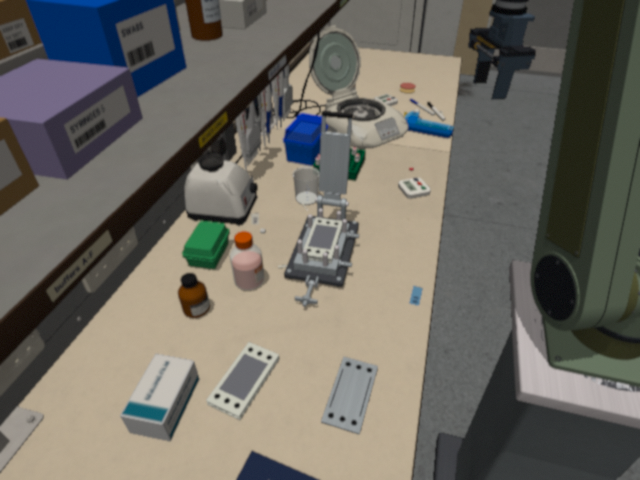

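The scene view shows the second cassette at about (188,296) and the separator at (224,339). The holder is at (320,262) with its cover open. In the side view they are at (244,380), (351,394) and (323,243).

```bash
cat > h.py <<'E'
from workcell import *
import cv2, numpy as np
def rays(n,px,m=None):
    m=m or camera_model(n); K=m["intrinsics"]; p=np.atleast_2d(np.asarray(px,float))
    d=np.c_[(p[:,0]-K[0,2])/K[0,0],(p[:,1]-K[1,2])/K[1,1]]
    if n=="wrist":
        r=np.linalg.norm(d,axis=1)+1e-9; d=np.c_[d*(np.sin(r)/r)[:,None],np.cos(r)]
    else: d=np.c_[d,np.ones(len(d))]
    return -m["R"].T@m["t"], d@m["R"]
def onplane(n,px,z,m=None):
    c,d=rays(n,px,m); return (c+d*((z-c[2])/d[:,2])[:,None])[:,:2]
def tri(obs):
    A=np.zeros((3,3));b=np.zeros(3)
    for n,p in obs:
        c,d=rays(n,p); d=d[0]/np.linalg.norm(d[0]); P=np.eye(3)-np.outer(d,d); A+=P; b+=P@c
    return np.linalg.solve(A,b)
def rect(n,img,seed,z,m=None,smax=50,vmin=90,win=70):
    """mask of low-saturation bright blob around seed -> rectangle on plane z"""
    h=cv2.cvtColor(img,cv2.COLOR_RGB2HSV)
    k=((h[:,:,1]<smax)&(h[:,:,2]>vmin)).astype(np.uint8)
    w=np.zeros_like(k); x,y=seed; w[max(0,y-win):y+win,max(0,x-win):x+win]=1; k*=w
    cs,_=cv2.findContours(k,cv2.RETR_EXTERNAL,cv2.CHAIN_APPROX_NONE)
    c=max([c for c in cs if cv2.pointPolygonTest(c,(float(x),float(y)),True)>-8],key=cv2.contourArea)[:,0]
    r=cv2.minAreaRect(onplane(n,c,z,m).astype(np.float32))
    b=cv2.boxPoints(r); e=[b[1]-b[0],b[2]-b[1]]; l=max(e,key=np.linalg.norm)
    return np.round(r[0],1),sorted(np.round([np.linalg.norm(v) for v in e],1)),round(np.degrees(np.arctan2(l[1],l[0]))%180,2),c
E
python3 - <<'E'
from h import *
S=cv2.imread("pics/scene0.png")[:,:,::-1];D=cv2.imread("pics/side0.png")[:,:,::-1]
hs=cv2.cvtColor(S,cv2.COLOR_RGB2HSV);hd=cv2.cvtColor(D,cv2.COLOR_RGB2HSV)
print(hs[339,222],hs[360,224],hs[340,197],hs[296,188],hs[297,165],hd[394,351],hd[350,310],hd[380,244],hd[408,230])
for n,I,s,z in(("scene",S,(224,339),6),("side",D,(351,394),6),("scene",S,(188,296),14),("side",D,(244,380),14)):
    for sm in (25,35,45):
        try:print(n,s,sm,rect(n,I,s,z,smax=sm)[:3])
        except Exception as e:print(n,s,sm,e)
print("rough",[onplane("side",p,60) for p in ((323,240),)],onplane("scene",(320,255),60))
for nm,a,b in(("handle",(369,161),(337,115)),("bottle",(258,222),(244,240)),("beaker",(372,210),(306,172)),("brown",(213,229),(189,281))):print(nm,tri([("scene",a),("side",b)]))
cv2.imwrite("pics/z0.png",np.vstack([cv2.resize(S[140:300,250:410],(600,600))[:300*2:2],cv2.resize(D[100:310,220:430],(600,600))[::2]])[:,:,::-1])
a=cv2.resize(S[145:295,255:385],(390,450),interpolation=3);b=cv2.resize(D[105:315,250:400],(400,560),interpolation=3)
o=np.zeros((560,790,3),np.uint8);o[:450,:390]=a;o[:,390:]=b;cv2.imwrite("pics/z0.png",o[:,:,::-1])
E
```

```text
[ 86   9 206] [ 23  35 235] [ 85  10 151] [105   7 144] [40 17 45] [100  10 158] [ 18  53 188] [114  12 110] [ 28  19 198]
scene (224, 339) 25 (array([405.5, 237.7]), [np.float32(64.7), np.float32(119.9)], np.float32(87.18))
scene (224, 339) 35 (array([408.1, 237.6]), [np.float32(70.8), np.float32(137.6)], np.float32(86.74))
scene (224, 339) 45 (array([467.9, 194.7]), [np.float32(326.6), np.float32(438.3)], np.float32(165.44))
side (351, 394) 25 (array([408.3, 238. ]), [np.float32(59.5), np.float32(120.6)], np.float32(87.06))
side (351, 394) 35 (array([408.2, 237.9]), [np.float32(60.7), np.float32(122.1)], np.float32(86.96))
side (351, 394) 45 (array([408.3, 237.6]), [np.float32(62.0), np.float32(124.0)], np.float32(87.08))
scene (188, 296) 25 (array([569.3, 261. ]), [np.float32(76.7), np.float32(119.0)], np.float32(79.93))
scene (188, 296) 35 (array([569.3, 261.6]), [np.float32(78.8), np.float32(121.6)], np.float32(80.51))
scene (188, 296) 45 (array([620.6, 264.2]), [np.float32(355.7), np.float32(555.6)], np.float32(156.72))
side (244, 380) 25 (array([575.8, 262.6]), [np.float32(61.5), np.float32(121.4)], np.float32(80.1))
side (244, 380) 35 (array([575.8, 262.4]), [np.float32(64.0), np.float32(124.2)], np.float32(80.04))
side (244, 380) 45 (array([575.9, 262.2]), [np.float32(66.1), np.float32(126.4)], np.float32(79.98))
rough [array([[530.04892457, -41.67281477]])] [[514.23657021 -45.98815351]]
handle [ 542.64173305 -188.35355107  258.22421549]
bottle [656.77768568  47.15551008 103.06378669]
beaker [ 635.73230953 -270.29782688   63.98316864]
brown [724.6910571  141.18064714  72.30084558]
```

View pics/z0.png

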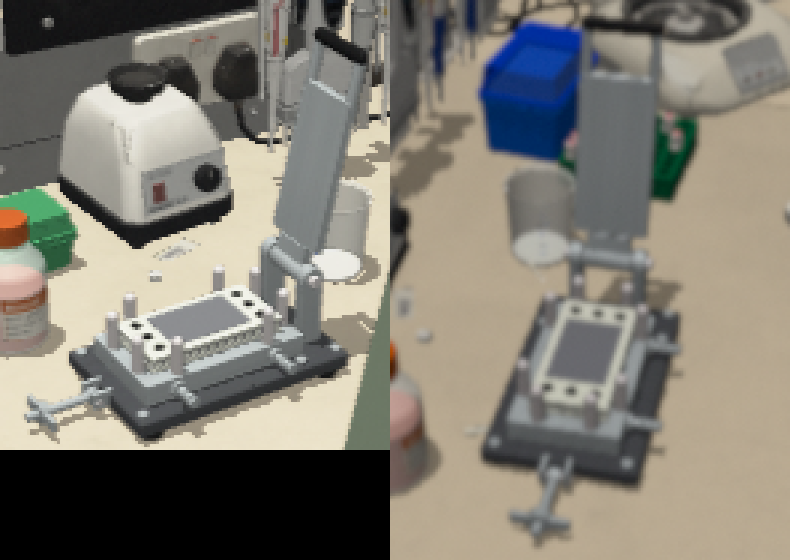

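```bash
cat >> h.py <<'E'
from scipy.spatial.transform import Rotation as Ro
def goal(x,y,z,yaw,st=None):
    st=st or state(); R=Ro.from_euler('xyz',st["ee_rot"],degrees=True).as_matrix()
    d=R.T@(np.array([x,y,z])-st["ee_pos"]); dy=(st["ee_rot"][2]-yaw+90)%180-90
    print("shift m",np.round(d/1000,4),"yaw",round(np.radians(dy),4),"dist",round(np.linalg.norm(d)))
E
python3 -m crank '[{"grip":0.0912,"x":0.031,"y":-0.023,"z":-0.01,"yaw":-0.12},{"grip":0.0912,"x":0.062,"y":-0.046,"z":-0.02,"yaw":-0.24},{"grip":0.0912,"x":0.093,"y":-0.07,"z":-0.03,"yaw":-0.36},{"grip":0.0912,"x":0.124,"y":-0.093,"z":-0.04,"yaw":-0.48},{"grip":0.0912,"x":0.157,"y":-0.117,"z":-0.05,"yaw":-0.6}]' 20
python3 -c "
from h import *
print(state()['ee_pos'],state()['ee_rot']);goal(500,-40,310,87)"
```

```text
time_s: 0.52
ee_pos: [337.4, -345.9, 277.9]
ee_rot: [-180.0, -0.0, 59.9]
force: [0.6, 0.6, 0.9]
gripper_width: 91.5
gripper_force: 0.0
[ 337.37004728 -345.8813134   277.92181118] [-1.79959050e+02 -1.12329346e-02  5.99154628e+01]
shift m [ 0.3462 -0.0126 -0.032 ] yaw -0.4727 dist 348
```

```bash

python3 -m crank '[{"grip":0.0912,"x":0.035,"y":-0.001,"z":-0.006,"yaw":-0.1},{"grip":0.0912,"x":0.07,"y":-0.002,"z":-0.012,"yaw":-0.2},{"grip":0.0912,"x":0.105,"y":-0.004,"z":-0.018,"yaw":-0.3},{"grip":0.0912,"x":0.14,"y":-0.005,"z":-0.025,"yaw":-0.4},{"grip":0.0912,"x":0.175,"y":-0.006,"z":-0.032,"yaw":-0.473}]'
python3 -c "
from h import *
goal(500,-40,310,87)"
```

```text
time_s: 0.93
ee_pos: [420.7, -191.7, 309.9]
ee_rot: [-180.0, -0.0, 87.0]
force: [0.2, 0.2, 0.5]
gripper_width: 91.6
gripper_force: 0.0
shift m [ 1.557e-01  7.120e-02 -1.000e-04] yaw -0.0002 dist 171
```

```bash

python3 -m crank '[{"grip":0.0912,"x":0.036,"y":0.016},{"grip":0.0912,"x":0.072,"y":0.032},{"grip":0.0912,"x":0.108,"y":0.048},{"grip":0.0912,"x":0.156,"y":0.071},{"grip":0.0912,"x":0.156,"y":0.071}]'
python3 -m crank '[{"grip":0.0912},{"grip":0.0912},{"grip":0.0912},{"grip":0.0912},{"grip":0.0912}]' | tail -5
python3 - <<'E'
from h import *
import pickle
m=camera_model("wrist"); f=grab_frame("wrist"); cv2.imwrite("pics/w1.png",f[:,:,::-1]); pickle.dump(m,open("w1.pkl","wb"))
print(state()["ee_pos"],-m["R"].T@m["t"],m["R"][2])
E
```

```text
[ 424.0032785  -187.04029324  311.33902533] [ 424.94794968 -112.56051175  466.61479853] [-0.01471322 -0.28195211 -0.95931566]validation failed for argument at $[0]...
validation failed for argument at $[0]...
```

View pics/w1.png

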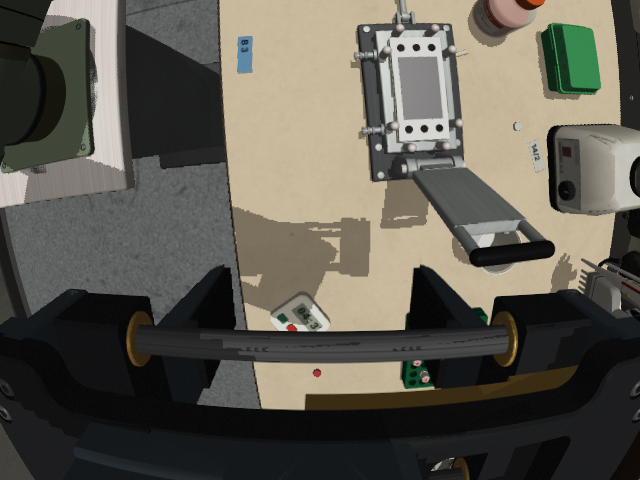

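The wrist view shows the fitted cassette at (422,90) between the pins, and the cover swung away at (470,200). The move was refused because every row needs all the keys.

```bash

python3 -m crank '[{"grip":0.0912,"x":0.02,"y":0.02,"z":0,"yaw":0},{"grip":0.0912,"x":0.04,"y":0.04,"z":0,"yaw":0},{"grip":0.0912,"x":0.06,"y":0.06,"z":0,"yaw":0},{"grip":0.0912,"x":0.08,"y":0.075,"z":0,"yaw":0},{"grip":0.0912,"x":0.08,"y":0.075,"z":0,"yaw":0}]' | tail -5
python3 - <<'E'
from h import *
import pickle
m=camera_model("wrist"); f=grab_frame("wrist"); cv2.imwrite("pics/w2.png",f[:,:,::-1]); pickle.dump(m,open("w2.pkl","wb"))
print(state()["ee_pos"])
goal(490,150,310,87)
E
python3 -m crank '[{"grip":0.0912,"x":0.04,"y":0.002,"z":0,"yaw":0},{"grip":0.0912,"x":0.08,"y":0.006,"z":0,"yaw":0},{"grip":0.0912,"x":0.12,"y":0.01,"z":0,"yaw":0},{"grip":0.0912,"x":0.16,"y":0.016,"z":0,"yaw":0},{"grip":0.0912,"x":0.2,"y":0.02,"z":0,"yaw":0}]' | tail -5
python3 -m crank '[{"grip":0.0912,"x":0.03,"y":0.002,"z":0,"yaw":0},{"grip":0.0912,"x":0.05,"y":0.003,"z":0,"yaw":0},{"grip":0.0912,"x":0.05,"y":0.003,"z":0,"yaw":0},{"grip":0.0912,"x":0.05,"y":0.003,"z":0,"yaw":0},{"grip":0.0912,"x":0.05,"y":0.003,"z":0,"yaw":0}]' | tail -5
python3 - <<'E'
from h import *
import pickle
m=camera_model("wrist"); f=grab_frame("wrist"); cv2.imwrite("pics/w3.png",f[:,:,::-1]); pickle.dump(m,open("w3.pkl","wb"))
print(state()["ee_pos"])
a=cv2.imread("pics/w2.png")[:,140:540]; b=f[:,140:540,::-1]
cv2.imwrite("pics/w23.png",np.hstack([a,b]))
E
```

```text
ee_pos: [502.2, -115.2, 309.0]
ee_rot: [180.0, -0.1, 86.9]
force: [0.7, 1.0, 0.0]
gripper_width: 91.5
gripper_force: 0.0
[ 500.74245087 -116.72171434  308.99717474]
shift m [ 0.2657 -0.0252 -0.0009] yaw -0.0019 dist 267
ee_pos: [531.0, 81.0, 309.8]
ee_rot: [-180.0, 0.0, 86.6]
force: [0.8, -0.8, -0.7]
gripper_width: 91.1
gripper_force: 0.0
ee_pos: [536.9, 128.8, 309.7]
ee_rot: [-180.0, 0.1, 86.7]
force: [0.5, -0.2, -0.1]
gripper_width: 91.5
gripper_force: 0.0
[536.92381669 128.67555015 309.848359  ]
```

View pics/w23.png

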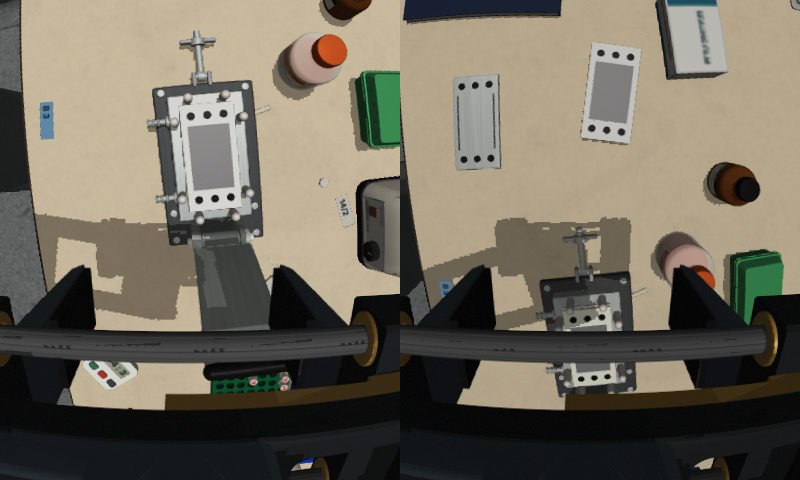

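Left half (w2): holder base centred at crop (208,160), fitted cassette at (211,155). Right half (w3): separator at (77,120), second cassette at (212,92).

```bash
python3 - <<'E'
from h import *
import pickle
def R(n): return cv2.imread(f"pics/{n}.png")[:,:,::-1],pickle.load(open(n+".pkl","rb"))
I,m=R("w3")
for s in(25,35,45,55):
  for seed,z in(((217,120),6),((352,92),14)):
    try: print(s,rect("wrist",I,seed,z,m,smax=s,win=75)[:3])
    except Exception as e: print(s,e)
for n in("w2","w1"):
  I,m=R(n); h=cv2.cvtColor(I,cv2.COLOR_RGB2HSV); seed=(350,155) if n=="w2" else (422,90)
  x,y=seed
  # grey centre
  for nm,lo,hi,z,win in(("grey",90,150,54,45),("base",20,90,20,105)):
    k=((h[:,:,1]<40)&(h[:,:,2]>lo)&(h[:,:,2]<hi)).astype(np.uint8)
    w=np.zeros_like(k); w[max(0,y-win):y+win,x-win:x+win]=1;k*=w
    if nm=="base": k=cv2.morphologyEx(k,cv2.MORPH_OPEN,np.ones((5,5)))
    else: k=cv2.morphologyEx(k,cv2.MORPH_OPEN,np.ones((7,7)))
    cs,_=cv2.findContours(k,0,1); c=max(cs,key=cv2.contourArea)[:,0]
    r=cv2.minAreaRect(onplane("wrist",c,z,m).astype(np.float32)); print(n,nm,r, c.min(0),c.max(0))
I,m=R("w2"); print("hsv", [cv2.cvtColor(I,cv2.COLOR_RGB2HSV)[p].tolist() for p in((155,350),(130,322),(95,310),(200,305),(110,345))])
I,m=R("w3"); h=cv2.cvtColor(I,cv2.COLOR_RGB2HSV);k=((h[:,:,1]<40)&(h[:,:,2]>90)&(h[:,:,2]<150)).astype(np.uint8);w=np.zeros_like(k);w[50:140,310:400]=1
k=cv2.morphologyEx(k*w,cv2.MORPH_OPEN,np.ones((7,7)));cs,_=cv2.findContours(k,0,1);print("grey2",cv2.minAreaRect(onplane("wrist",max(cs,key=cv2.contourArea)[:,0],14,m).astype(np.float32)))
I,m=R("w2");cv2.imwrite("pics/c2.png",cv2.resize(I[65:255,280:420],(560,760)[:2],interpolation=3)[:, :, ::-1][:600] if 0 else cv2.resize(I[70:220,280:420],(560,600),interpolation=3)[:,:,::-1])
E
```

```text
25 (array([410.6, 235.7]), [np.float32(59.6), np.float32(119.1)], np.float32(87.17))
25 (array([579.2, 258.6]), [np.float32(59.4), np.float32(119.4)], np.float32(80.05))
35 (array([410.4, 235.6]), [np.float32(59.9), np.float32(119.7)], np.float32(87.36))
35 (array([579.3, 258.6]), [np.float32(59.8), np.float32(119.8)], np.float32(79.97))
45 (array([410.5, 235.7]), [np.float32(60.5), np.float32(120.1)], np.float32(87.06))
45 (array([579.3, 258.5]), [np.float32(60.3), np.float32(120.3)], np.float32(80.11))
55 (array([410.5, 235.7]), [np.float32(61.7), np.float32(120.5)], np.float32(86.81))
55 (array([579.4, 258.7]), [np.float32(61.1), np.float32(121.3)], np.float32(80.08))
w2 grey ((537.6593017578125, -60.9549674987793), (45.04730987548828, 71.09773254394531), 2.4033353328704834) [329 124] [373 189]
w2 base ((542.3048706054688, -149.18370056152344), (118.24724578857422, 36.761478424072266), 2.405470132827759) [307 208] [402 243]
w1 grey ((537.4637451171875, -61.09587860107422), (44.82522964477539, 70.68558502197266), 2.525679588317871) [399  57] [441 118]
w1 base ((556.348388671875, -156.16030883789062), (67.77510070800781, 162.15118408203125), 80.50251770019531) [369 132] [485 194]
hsv [[15, 4, 136], [26, 9, 208], [90, 6, 80], [60, 6, 124], [23, 5, 213]]
grey2 ((579.3958129882812, 258.6396484375), (71.4559555053711, 45.4515380859375), 80.21416473388672)
```

View pics/c2.png

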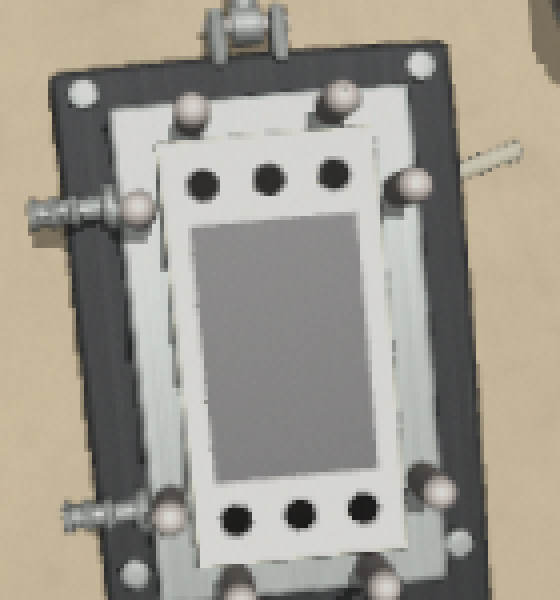

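```bash
python3 - <<'E'
from h import *
import pickle
m=pickle.load(open("w2.pkl","rb"))
c=np.array([(191,107),(340,97),(137,208),(414,184),(169,515),(438,490)])/4+[280,70]-.4
H=np.array([(-20,67),(20,67),(-37,42),(37,42),(-37,-42),(37,-42)],float)
for z in(66,69):
  P=onplane("wrist",c,z,m); 
  a,b=H-H.mean(0),P-P.mean(0); t=np.arctan2((a[:,0]*b[:,1]-a[:,1]*b[:,0]).sum(),(a*b).sum()); q=np.array([[np.cos(t),-np.sin(t)],[np.sin(t),np.cos(t)]])
  print(z,"holder",P.mean(0)-q@H.mean(0),np.degrees(t),np.round(b-a@q.T,1).tolist())
goal(410.5,235.7,100,87.1)
E
```

```text
66 holder [538.12703973 -60.75586125] 2.8530456996218647 [[0.0, 0.5], [-0.3, -0.2], [0.1, -0.2], [0.2, -0.1], [-0.0, 0.1], [0.1, 0.0]]
69 holder [537.89779389 -60.74002229] 2.8530456996218567 [[0.2, 0.1], [-0.5, -0.5], [0.3, -0.4], [-0.0, -0.3], [0.2, 0.6], [-0.2, 0.5]]
shift m [ 0.0996 -0.1324  0.2098] yaw -0.0081 dist 267
```

```bash

python3 -m crank '[{"grip":0.0912,"x":0.02,"y":-0.027,"z":0.02,"yaw":-0.002},{"grip":0.0912,"x":0.04,"y":-0.054,"z":0.04,"yaw":-0.004},{"grip":0.0912,"x":0.06,"y":-0.08,"z":0.06,"yaw":-0.008},{"grip":0.0912,"x":0.08,"y":-0.106,"z":0.08,"yaw":-0.008},{"grip":0.0912,"x":0.1,"y":-0.132,"z":0.1,"yaw":-0.008}]' | tail -5
python3 -m crank '[{"grip":0.0912,"x":0,"y":0,"z":0.03,"yaw":0},{"grip":0.0912,"x":0,"y":0,"z":0.06,"yaw":0},{"grip":0.0912,"x":0,"y":0,"z":0.09,"yaw":0},{"grip":0.0912,"x":0,"y":0,"z":0.11,"yaw":0},{"grip":0.0912,"x":0,"y":0,"z":0.11,"yaw":0}]' | tail -5
python3 -m crank '[{"grip":0.0912,"x":0,"y":0,"z":0.0,"yaw":0},{"grip":0.0912,"x":0,"y":0,"z":0.0,"yaw":0},{"grip":0.0912,"x":0,"y":0,"z":0.0,"yaw":0},{"grip":0.0912,"x":0,"y":0,"z":0.0,"yaw":0},{"grip":0.0912,"x":0,"y":0,"z":0.0,"yaw":0}]' | tail -5
python3 - <<'E'
from h import *
goal(410.5,235.7,16.5,87.1)
E
```

```text
ee_pos: [410.2, 236.8, 209.3]
ee_rot: [180.0, -0.0, 87.0]
force: [0.0, 0.1, 0.7]
gripper_width: 91.2
gripper_force: 0.0
ee_pos: [408.6, 234.9, 96.5]
ee_rot: [-179.6, 0.3, 87.1]
force: [-1.4, -1.0, -0.4]
gripper_width: 91.7
gripper_force: 0.0
ee_pos: [411.8, 237.9, 101.0]
ee_rot: [179.9, -0.1, 87.2]
force: [-0.1, -0.3, 0.3]
gripper_width: 91.3
gripper_force: 0.0
shift m [-0.0024 -0.0014  0.0845] yaw 0.0014 dist 85
```

```bash

python3 -m crank '[{"grip":0.0912,"x":-0.001,"y":-0.001,"z":0.025,"yaw":0},{"grip":0.0912,"x":-0.002,"y":-0.001,"z":0.05,"yaw":0},{"grip":0.0912,"x":-0.002,"y":-0.001,"z":0.065,"yaw":0},{"grip":0.0912,"x":-0.002,"y":-0.001,"z":0.075,"yaw":0},{"grip":0.0912,"x":-0.002,"y":-0.001,"z":0.075,"yaw":0}]' | tail -5
python3 -m crank '[{"grip":0.08,"x":0,"y":0,"z":0,"yaw":0},{"grip":0.08,"x":0,"y":0,"z":0.0,"yaw":0},{"grip":0.08,"x":0,"y":0,"z":0.0,"yaw":0},{"grip":0.08,"x":0,"y":0,"z":0.0,"yaw":0},{"grip":0.08,"x":0,"y":0,"z":0.0,"yaw":0}]' | tail -5
python3 - <<'E'
from h import *
goal(410.5,235.7,16.5,87.1)
f=grab_frame("side"); cv2.imwrite("pics/s1.png",f[:,:,::-1])
g=grab_frame("wrist"); cv2.imwrite("pics/w4.png",g[:,:,::-1])
goal(410.5,235.7,16.5,87.1)
cv2.imwrite("pics/v1.png",np.hstack([cv2.resize(f[310:450,280:420],(400,400))[:,:,::-1],cv2.resize(g[:,80:560],(400,400))[:,:,::-1]]))
print(state()["force"])
E
```

```text
ee_pos: [408.9, 235.2, 23.5]
ee_rot: [-179.8, 0.1, 87.2]
force: [-0.2, -0.7, 0.2]
gripper_width: 91.2
gripper_force: 0.0
ee_pos: [410.4, 236.0, 25.5]
ee_rot: [179.9, -0.0, 87.2]
force: [-0.0, -0.2, 0.1]
gripper_width: 80.2
gripper_force: 0.0
shift m [-0.0003  0.0001  0.009 ] yaw 0.0017 dist 9
shift m [-0.0002  0.0003  0.0087] yaw 0.0017 dist 9
[-0.24238032  0.18426399  0.16203682]
```

View pics/v1.png

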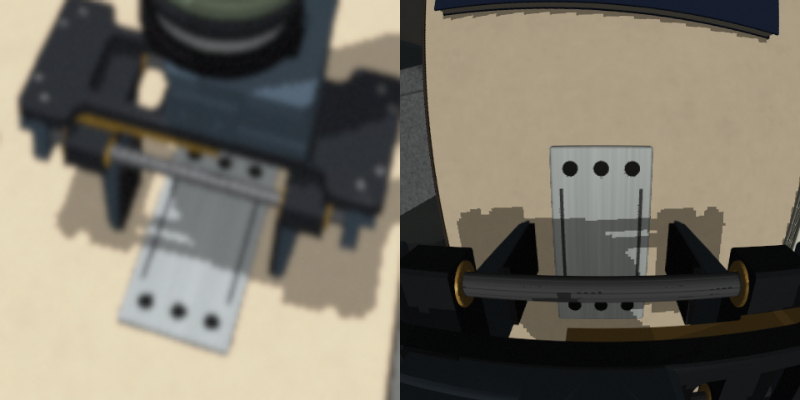

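The fingers straddle the plate, nearly centred: finger tips at crop x 533 and 668, plate edges at 553 and 651.

```bash
cat > mid.py <<'E'
from h import *
def mid(z=6,rows=(185,195,205),seed=321,smax=40,vmin=90):
    m=camera_model("wrist"); g=grab_frame("wrist"); h=cv2.cvtColor(g,cv2.COLOR_RGB2HSV); k=(h[:,:,1]<smax)&(h[:,:,2]>vmin)
    out=[]
    for r in rows:
        a=b=seed
        while k[r,a-1]: a-=1
        while k[r,b+1]: b+=1
        p=onplane("wrist",[(a-.5,r),(b+.5,r)],z,m); out.append(np.r_[p.mean(0),np.linalg.norm(p[1]-p[0])])
    return np.round(out,1),g,m
E
python3 -c "
from mid import *
print(mid()[0].tolist())"
python3 -m crank '[{"grip":0.075,"x":0,"y":0,"z":0.003,"yaw":0},{"grip":0.07,"x":0,"y":0,"z":0.006,"yaw":0},{"grip":0.07,"x":0,"y":0,"z":0.0088,"yaw":0},{"grip":0.07,"x":0,"y":0,"z":0.0088,"yaw":0},{"grip":0.07,"x":0,"y":0,"z":0.0088,"yaw":0}]' 25| tail -5
python3 -m crank '[{"grip":0.06,"x":0,"y":0,"z":0,"yaw":0},{"grip":0.055,"x":0,"y":0,"z":0.0,"yaw":0},{"grip":0.055,"x":0,"y":0,"z":0.0,"yaw":0},{"grip":0.055,"x":0,"y":0,"z":0.0,"yaw":0},{"grip":0.055,"x":0,"y":0,"z":0.0,"yaw":0}]' 25| tail -5
python3 -m crank '[{"grip":0.055,"x":0,"y":0,"z":0,"yaw":0},{"grip":0.055,"x":0,"y":0,"z":0.0,"yaw":0},{"grip":0.055,"x":0,"y":0,"z":0.0,"yaw":0},{"grip":0.055,"x":0,"y":0,"z":0.0,"yaw":0},{"grip":0.055,"x":0,"y":0,"z":0.0,"yaw":0}]' 25| tail -5
python3 -c "
from mid import *
print(mid()[0].tolist(),state()['ee_pos'],state()['ee_rot'])"
```

```text
[[412.9, 291.5, 59.5], [412.4, 286.4, 0.5], [412.2, 281.5, 0.5]]
ee_pos: [409.8, 235.6, 15.6]
ee_rot: [-180.0, 0.0, 87.2]
force: [-0.2, 0.2, -1.1]
gripper_width: 70.4
gripper_force: 0.0
ee_pos: [410.0, 235.8, 16.0]
ee_rot: [180.0, 0.0, 87.2]
force: [0.4, -1.1, -0.3]
gripper_width: 59.5
gripper_force: 25.0
ee_pos: [410.0, 235.8, 16.0]
ee_rot: [180.0, 0.0, 87.2]
force: [-0.3, 0.0, -1.4]
gripper_width: 59.6
gripper_force: 25.0
[[412.8, 292.6, 59.2], [412.6, 288.0, 59.5], [412.1, 283.2, 0.5]] [410.05229654 235.76494055  16.04844134] [1.79993270e+02 1.19799518e-03 8.71897583e+01]
```

```bash

python3 -m crank '[{"grip":0.055,"x":0,"y":0,"z":-0.01,"yaw":0},{"grip":0.055,"x":0,"y":0,"z":-0.03,"yaw":0},{"grip":0.055,"x":-0.01,"y":0.005,"z":-0.055,"yaw":-0.02},{"grip":0.055,"x":-0.03,"y":0.015,"z":-0.08,"yaw":-0.04},{"grip":0.055,"x":-0.06,"y":0.03,"z":-0.1,"yaw":-0.06}]' 30| tail -5
python3 -c "
from h import *
goal(538,-60.8,120,92.85)"
```

```text
ee_pos: [436.7, 175.0, 117.3]
ee_rot: [180.0, -0.0, 90.9]
force: [0.9, -0.2, -4.0]
gripper_width: 59.0
gripper_force: 30.0
shift m [-0.2373  0.0977 -0.0029] yaw -0.0346 dist 257
```

```bash

python3 -m crank '[{"grip":0.055,"x":-0.035,"y":0.014,"z":-0.002,"yaw":-0.01},{"grip":0.055,"x":-0.07,"y":0.028,"z":-0.004,"yaw":-0.02},{"grip":0.055,"x":-0.105,"y":0.042,"z":-0.004,"yaw":-0.03},{"grip":0.055,"x":-0.14,"y":0.056,"z":-0.004,"yaw":-0.035},{"grip":0.055,"x":-0.17,"y":0.07,"z":-0.004,"yaw":-0.035}]' | tail -5
python3 -m crank '[{"grip":0.055,"x":-0.02,"y":0.008,"z":0,"yaw":0},{"grip":0.055,"x":-0.04,"y":0.016,"z":0,"yaw":0},{"grip":0.055,"x":-0.06,"y":0.024,"z":0,"yaw":0},{"grip":0.055,"x":-0.066,"y":0.027,"z":0,"yaw":0},{"grip":0.055,"x":-0.066,"y":0.027,"z":0,"yaw":0}]' | tail -5
python3 -m crank '[{"grip":0.055,"x":0,"y":0,"z":0,"yaw":0},{"grip":0.055,"x":0,"y":0,"z":0,"yaw":0},{"grip":0.055,"x":0,"y":0,"z":0,"yaw":0},{"grip":0.055,"x":0,"y":0,"z":0,"yaw":0},{"grip":0.055,"x":0,"y":0,"z":0,"yaw":0}]' | tail -5
python3 -c "
from h import *
goal(538,-60.8,94,92.85)
g=grab_frame('wrist');cv2.imwrite('pics/w5.png',g[:,:,::-1]);f=grab_frame('side');cv2.imwrite('pics/s5.png',f[:,:,::-1])
cv2.imwrite('pics/v5.png',np.hstack([cv2.resize(f[170:310,250:390],(400,400))[:,:,::-1],cv2.resize(g[:,80:560],(400,400))[:,:,::-1]]))
goal(538,-60.8,94,92.85)"
```

```text
ee_pos: [508.6, 2.8, 119.7]
ee_rot: [-179.9, 0.0, 92.6]
force: [-0.1, 0.4, -3.3]
gripper_width: 59.1
gripper_force: 30.0
ee_pos: [539.1, -60.7, 119.5]
ee_rot: [-180.0, 0.0, 92.5]
force: [-0.1, 0.4, -4.1]
gripper_width: 59.6
gripper_force: 30.0
ee_pos: [538.6, -58.8, 120.2]
ee_rot: [-180.0, -0.0, 92.7]
force: [-0.8, 0.8, -3.7]
gripper_width: 59.6
gripper_force: 30.0
shift m [-0.002  -0.0007  0.0262] yaw -0.0027 dist 26
shift m [-0.0017 -0.0009  0.0262] yaw -0.003 dist 26
```

View pics/v5.png

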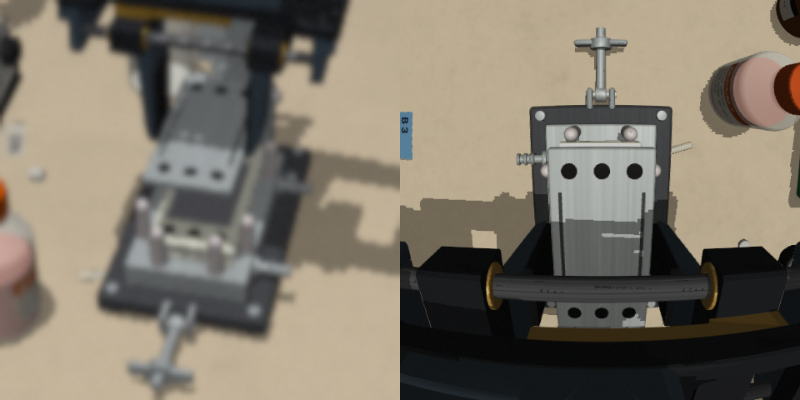

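```bash
python3 - <<'E'
from h import *
P=onplane("wrist",[(258,178.5),(387,178.5)],110); print(P,P.mean(0),np.linalg.norm(P[1]-P[0]),state()["ee_pos"],state()["ee_rot"])
g=cv2.imread("pics/w5.png"); 
for r in (178,200): print(g[r,250:266].sum(1).tolist(),g[r,378:394].sum(1).tolist())
print(g[168:190,300].sum(1).tolist())
E
```

```text
[[507.11021187  -0.65149393]
 [565.6501257    2.16095171]] [536.38016879   0.75472889] 58.60743436409286 [538.79566319 -59.09283215 120.17212159] [1.79993026e+02 4.71188947e-03 9.26756279e+01]
[202, 192, 194, 190, 175, 331, 450, 428, 358, 373, 385, 386, 391, 398, 403, 401] [384, 385, 382, 384, 386, 389, 377, 337, 277, 172, 204, 203, 204, 199, 200, 200]
[329, 407, 453, 476, 492, 500, 504, 400, 400, 460, 494, 501, 511, 512, 508, 513] [522, 528, 529, 530, 537, 528, 509, 433, 372, 471, 491, 472, 436, 368, 266, 195]
[529, 330, 280, 535, 592, 600, 598, 535, 349, 293, 418, 470, 509, 520, 521, 519, 518, 524, 519, 518, 518, 517]
```

```bash

python3 -m crank '[{"grip":0.055,"x":-0.001,"y":-0.0009,"z":0.008,"yaw":-0.003},{"grip":0.055,"x":-0.0018,"y":-0.0009,"z":0.016,"yaw":-0.003},{"grip":0.055,"x":-0.0018,"y":-0.0009,"z":0.024,"yaw":-0.003},{"grip":0.055,"x":-0.0018,"y":-0.0009,"z":0.028,"yaw":-0.003},{"grip":0.055,"x":-0.0018,"y":-0.0009,"z":0.028,"yaw":-0.003}]' | tail -5
python3 -m crank '[{"grip":0.055,"x":0,"y":0,"z":0,"yaw":0},{"grip":0.055,"x":0,"y":0,"z":0,"yaw":0},{"grip":0.055,"x":0,"y":0,"z":0,"yaw":0},{"grip":0.055,"x":0,"y":0,"z":0,"yaw":0},{"grip":0.055,"x":0,"y":0,"z":0,"yaw":0}]' | tail -5
python3 -c "
from h import *
goal(538,-60.8,70,92.85)"
```

```text
ee_pos: [537.0, -61.3, 90.4]
ee_rot: [-179.8, -0.0, 92.8]
force: [-1.3, 0.7, -2.9]
gripper_width: 59.6
gripper_force: 30.0
ee_pos: [538.3, -61.4, 92.4]
ee_rot: [180.0, 0.0, 92.8]
force: [0.1, -0.3, -2.7]
gripper_width: 59.5
gripper_force: 30.0
shift m [ 0.0006 -0.0003  0.0224] yaw -0.0007 dist 22
```

```bash

python3 -m crank '[{"grip":0.055,"x":0.0003,"y":-0.0002,"z":0.004,"yaw":0},{"grip":0.055,"x":0.0005,"y":-0.0002,"z":0.008,"yaw":0},{"grip":0.055,"x":0.0005,"y":-0.0002,"z":0.012,"yaw":0},{"grip":0.055,"x":0.0005,"y":-0.0002,"z":0.015,"yaw":0},{"grip":0.055,"x":0.0005,"y":-0.0002,"z":0.015,"yaw":0}]' | tail -5
python3 -m crank '[{"grip":0.055,"x":0,"y":0,"z":0.002,"yaw":0},{"grip":0.055,"x":0,"y":0,"z":0.004,"yaw":0},{"grip":0.055,"x":0,"y":0,"z":0.006,"yaw":0},{"grip":0.055,"x":0,"y":0,"z":0.0075,"yaw":0},{"grip":0.055,"x":0,"y":0,"z":0.0075,"yaw":0}]' | tail -5
python3 -m crank '[{"grip":0.055,"x":0,"y":0,"z":0,"yaw":0},{"grip":0.055,"x":0,"y":0,"z":0,"yaw":0},{"grip":0.055,"x":0,"y":0,"z":0,"yaw":0},{"grip":0.055,"x":0,"y":0,"z":0,"yaw":0},{"grip":0.055,"x":0,"y":0,"z":0,"yaw":0}]' | tail -5
python3 -c "
from h import *
goal(538,-60.8,70,92.85)"
```

```text
ee_pos: [537.2, -60.8, 76.1]
ee_rot: [-179.9, -0.0, 92.8]
force: [-0.6, -0.4, -3.4]
gripper_width: 59.4
gripper_force: 30.0
ee_pos: [537.9, -60.9, 70.0]
ee_rot: [180.0, 0.0, 92.8]
force: [-1.3, 0.5, 0.5]
gripper_width: 59.1
gripper_force: 30.0
ee_pos: [537.9, -60.9, 70.0]
ee_rot: [180.0, 0.0, 92.8]
force: [-1.9, 0.0, 4.5]
gripper_width: 59.5
gripper_force: 30.0
shift m [ 0.0001  0.0001 -0.    ] yaw -0.0008 dist 0
```

```bash

python3 -m crank '[{"grip":0.065,"x":0,"y":0,"z":0,"yaw":0},{"grip":0.075,"x":0,"y":0,"z":0,"yaw":0},{"grip":0.085,"x":0,"y":0,"z":0,"yaw":0},{"grip":0.085,"x":0,"y":0,"z":0,"yaw":0},{"grip":0.085,"x":0,"y":0,"z":0,"yaw":0}]' | tail -5
python3 -m crank '[{"grip":0.085,"x":0,"y":0,"z":-0.015,"yaw":0},{"grip":0.085,"x":0,"y":0,"z":-0.04,"yaw":0},{"grip":0.085,"x":0,"y":0,"z":-0.075,"yaw":0},{"grip":0.085,"x":0,"y":0,"z":-0.11,"yaw":0},{"grip":0.085,"x":0,"y":0,"z":-0.13,"yaw":0}]' | tail -5
python3 - <<'E'
from h import *
import pickle
m=camera_model("wrist"); g=grab_frame("wrist"); cv2.imwrite("pics/w6.png",g[:,:,::-1]); pickle.dump(m,open("w6.pkl","wb"))
f=grab_frame('side');cv2.imwrite('pics/s6.png',f[:,:,::-1])
cv2.imwrite('pics/v6.png',np.hstack([cv2.resize(f[170:310,250:390],(400,400))[:,:,::-1],cv2.resize(g[:,80:560],(400,400))[:,:,::-1]]))
goal(579.3,258.6,100,80.05)
E
```

```text
ee_pos: [538.0, -60.9, 69.4]
ee_rot: [180.0, 0.0, 92.8]
force: [-0.6, -0.3, 0.4]
gripper_width: 84.7
gripper_force: 0.0
ee_pos: [539.3, -61.1, 203.3]
ee_rot: [179.7, 0.1, 92.8]
force: [1.3, 0.3, -0.1]
gripper_width: 85.4
gripper_force: 0.0
shift m [0.3177 0.0537 0.1037] yaw 0.2226 dist 338
```

View pics/v6.png

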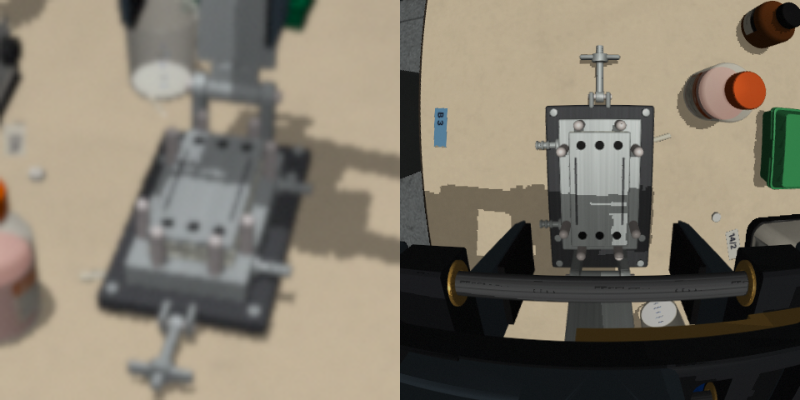

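The separator lies flat between all eight pins, visible in crop (600,190).

```bash

python3 -m crank '[{"grip":0.09,"x":0.038,"y":0.006,"z":0,"yaw":0.05},{"grip":0.09,"x":0.076,"y":0.012,"z":0,"yaw":0.1},{"grip":0.09,"x":0.114,"y":0.019,"z":0,"yaw":0.15},{"grip":0.09,"x":0.152,"y":0.026,"z":0.01,"yaw":0.2},{"grip":0.09,"x":0.19,"y":0.032,"z":0.02,"yaw":0.2226}]' | tail -5
python3 -c "
from h import *
goal(579.3,258.6,100,80.05);print(onplane('side',[(190,375),(175,435)],40))"
```

```text
ee_pos: [560.4, 132.1, 178.5]
ee_rot: [-180.0, 0.0, 79.9]
force: [0.0, -0.5, 0.8]
gripper_width: 90.2
gripper_force: 0.0
shift m [ 0.1279 -0.0035  0.0784] yaw -0.0024 dist 150
[[647.51929779 294.58194577]
 [622.30289999 384.04357476]]
```

```bash

python3 -m crank '[{"grip":0.078,"x":0.035,"y":-0.001,"z":0.015,"yaw":0},{"grip":0.078,"x":0.07,"y":-0.002,"z":0.03,"yaw":0},{"grip":0.078,"x":0.105,"y":-0.003,"z":0.05,"yaw":0},{"grip":0.078,"x":0.128,"y":-0.0035,"z":0.07,"yaw":-0.002},{"grip":0.078,"x":0.128,"y":-0.0035,"z":0.1,"yaw":-0.002}]' | tail -5
python3 -m crank '[{"grip":0.078,"x":0,"y":0,"z":0.015,"yaw":0},{"grip":0.078,"x":0,"y":0,"z":0.03,"yaw":0},{"grip":0.078,"x":0,"y":0,"z":0.03,"yaw":0},{"grip":0.078,"x":0,"y":0,"z":0.03,"yaw":0},{"grip":0.078,"x":0,"y":0,"z":0.03,"yaw":0}]' | tail -5
python3 - <<'E'
from mid import *
goal(579.3,258.6,18,80.05)
r,g,m=mid(14,(180,185,190)); print(r.tolist()); cv2.imwrite("pics/w7.png",g[:,:,::-1])
goal(579.3,258.6,18,80.05)
E
```

```text
ee_pos: [580.4, 262.3, 78.7]
ee_rot: [179.8, -0.2, 80.4]
force: [1.6, 0.5, -0.2]
gripper_width: 78.1
gripper_force: 0.0
ee_pos: [579.5, 257.1, 49.8]
ee_rot: [180.0, -0.0, 80.2]
force: [-0.8, 0.9, -0.4]
gripper_width: 77.7
gripper_force: 0.0
shift m [ 0.0014 -0.0004  0.0318] yaw 0.0019 dist 32
[[588.6, 312.4, 59.7], [588.4, 309.5, 0.5], [587.9, 306.9, 0.5]]
shift m [ 0.0013 -0.0008  0.0323] yaw 0.0018 dist 32
```

View pics/w7.png

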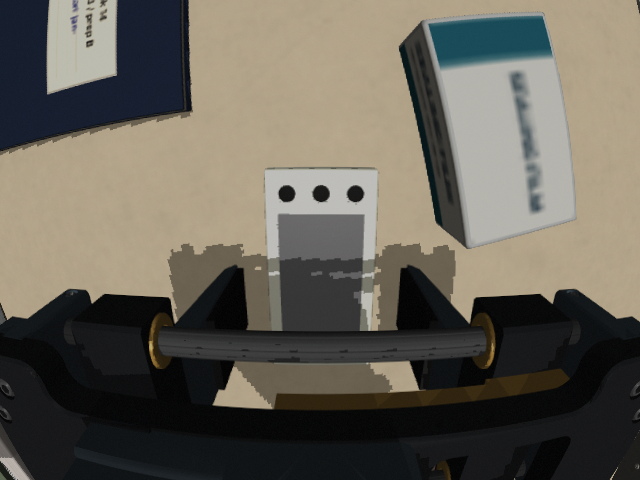

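The cassette sits centred between the fingers (edges at 265 and 378), with the carton clear to the right.

```bash

python3 -m crank '[{"grip":0.078,"x":0.001,"y":-0.0003,"z":0.01,"yaw":0.001},{"grip":0.078,"x":0.0013,"y":-0.0006,"z":0.02,"yaw":0.0018},{"grip":0.078,"x":0.0013,"y":-0.0006,"z":0.028,"yaw":0.0018},{"grip":0.078,"x":0.0013,"y":-0.0006,"z":0.032,"yaw":0.0018},{"grip":0.078,"x":0.0013,"y":-0.0006,"z":0.032,"yaw":0.0018}]' 25| tail -5
python3 -m crank '[{"grip":0.07,"x":0,"y":0,"z":0,"yaw":0},{"grip":0.06,"x":0,"y":0,"z":0.0,"yaw":0},{"grip":0.055,"x":0,"y":0,"z":0.0,"yaw":0},{"grip":0.055,"x":0,"y":0,"z":0.0,"yaw":0},{"grip":0.055,"x":0,"y":0,"z":0.0,"yaw":0}]' 25| tail -5
python3 -m crank '[{"grip":0.055,"x":0,"y":0,"z":0,"yaw":0},{"grip":0.055,"x":0,"y":0,"z":0.0,"yaw":0},{"grip":0.055,"x":0,"y":0,"z":0.0,"yaw":0},{"grip":0.055,"x":0,"y":0,"z":0.0,"yaw":0},{"grip":0.055,"x":0,"y":0,"z":0.0,"yaw":0}]' 25| tail -5
python3 -c "
from h import *
goal(538,-60.8,150,92.85);goal(579.3,258.6,18,80.05)"
```

```text
ee_pos: [577.8, 258.1, 15.9]
ee_rot: [-179.9, 0.1, 80.1]
force: [0.3, -0.4, 0.0]
gripper_width: 78.1
gripper_force: 0.0
ee_pos: [579.1, 258.6, 18.0]
ee_rot: [180.0, -0.0, 80.1]
force: [0.6, 0.1, 0.4]
gripper_width: 59.8
gripper_force: 25.0
ee_pos: [579.1, 258.7, 17.9]
ee_rot: [180.0, -0.0, 80.1]
force: [0.3, 0.7, 3.0]
gripper_width: 59.7
gripper_force: 25.0
shift m [-0.3217  0.0147 -0.1322] yaw -0.2231 dist 348
shift m [-0.      0.0002 -0.0001] yaw 0.0003 dist 0
```

```bash

python3 -m crank '[{"grip":0.055,"x":0,"y":0,"z":-0.015,"yaw":0},{"grip":0.055,"x":0,"y":0,"z":-0.04,"yaw":0},{"grip":0.055,"x":-0.01,"y":0.0,"z":-0.07,"yaw":-0.04},{"grip":0.055,"x":-0.03,"y":0.001,"z":-0.1,"yaw":-0.08},{"grip":0.055,"x":-0.055,"y":0.002,"z":-0.13,"yaw":-0.12}]' 30| tail -5
python3 -c "
from h import *
goal(538,-60.8,150,92.85)"
```

```text
ee_pos: [570.4, 204.3, 147.6]
ee_rot: [-179.9, 0.0, 87.2]
force: [-0.2, -0.7, -2.6]
gripper_width: 59.9
gripper_force: 30.0
shift m [-0.2663 -0.0192 -0.0023] yaw -0.0992 dist 267
```

```bash

python3 -m crank '[{"grip":0.055,"x":-0.037,"y":-0.003,"z":0,"yaw":-0.02},{"grip":0.055,"x":-0.074,"y":-0.006,"z":0,"yaw":-0.04},{"grip":0.055,"x":-0.111,"y":-0.009,"z":0,"yaw":-0.06},{"grip":0.055,"x":-0.148,"y":-0.012,"z":0,"yaw":-0.08},{"grip":0.055,"x":-0.185,"y":-0.014,"z":0,"yaw":-0.099}]' | tail -5
python3 -m crank '[{"grip":0.055,"x":-0.03,"y":0.003,"z":0,"yaw":0},{"grip":0.055,"x":-0.055,"y":0.003,"z":0.005,"yaw":0},{"grip":0.055,"x":-0.07,"y":0.003,"z":0.012,"yaw":0},{"grip":0.055,"x":-0.08,"y":0.003,"z":0.02,"yaw":0},{"grip":0.055,"x":-0.08,"y":0.003,"z":0.026,"yaw":0}]' | tail -5
python3 -m crank '[{"grip":0.055,"x":0,"y":0,"z":0,"yaw":0},{"grip":0.055,"x":0,"y":0,"z":0,"yaw":0},{"grip":0.055,"x":0,"y":0,"z":0,"yaw":0},{"grip":0.055,"x":0,"y":0,"z":0,"yaw":0},{"grip":0.055,"x":0,"y":0,"z":0,"yaw":0}]' | tail -5
python3 - <<'E'
from mid import *
goal(538,-60.8,98,92.85); r,g,m=mid(state()["ee_pos"][2]-4,(185,190,195),321); print(r.tolist(),state()["ee_pos"],state()["ee_rot"])
cv2.imwrite("pics/w8.png",g[:,:,::-1]);
print(onplane("wrist",[(320,v) for v in(160,170,180)],state()["ee_pos"][2]-4,m)); print(g[150:190,320].sum(1).tolist())
E
```

```text
ee_pos: [545.8, 18.5, 146.8]
ee_rot: [-179.9, 0.0, 92.7]
force: [1.9, -0.5, -1.8]
gripper_width: 59.6
gripper_force: 30.0
ee_pos: [553.2, -61.3, 120.1]
ee_rot: [-179.9, 0.0, 92.5]
force: [-0.0, -0.1, -3.7]
gripper_width: 59.4
gripper_force: 30.0
ee_pos: [554.4, -59.0, 122.0]
ee_rot: [180.0, 0.0, 92.7]
force: [-0.0, -0.5, -1.7]
gripper_width: 59.7
gripper_force: 30.0
shift m [-0.001  -0.0164  0.024 ] yaw -0.0029 dist 29
[[543.8, -1.5, 75.3], [549.7, -3.6, 64.0], [549.5, -5.8, 63.7]] [554.30887128 -59.1258758  121.97187508] [1.79955306e+02 6.89897608e-03 9.26713415e+01]
[[550.42810829   9.29636991]
 [550.63366291   4.94886401]
 [550.83992067   0.57902271]]
[564, 566, 496, 344, 235, 251, 312, 331, 331, 324, 299, 273, 245, 254, 307, 303, 295, 242, 259, 286, 438, 541, 566, 567, 564, 421, 330, 310, 373, 510, 586, 603, 603, 603, 603, 601, 602, 602, 601, 602]
```

```bash

python3 -m crank '[{"grip":0.055,"x":-0.001,"y":-0.008,"z":0,"yaw":-0.003},{"grip":0.055,"x":-0.001,"y":-0.0164,"z":0.005,"yaw":-0.003},{"grip":0.055,"x":-0.001,"y":-0.0164,"z":0.013,"yaw":-0.003},{"grip":0.055,"x":-0.001,"y":-0.0164,"z":0.02,"yaw":-0.003},{"grip":0.055,"x":-0.001,"y":-0.0164,"z":0.022,"yaw":-0.003}]' | tail -5
python3 -m crank '[{"grip":0.055,"x":0,"y":0,"z":0,"yaw":0},{"grip":0.055,"x":0,"y":0,"z":0,"yaw":0},{"grip":0.055,"x":0,"y":0,"z":0,"yaw":0},{"grip":0.055,"x":0,"y":0,"z":0,"yaw":0},{"grip":0.055,"x":0,"y":0,"z":0,"yaw":0}]' | tail -5
python3 -c "
from h import *
goal(538,-60.8,78,92.85)"
```

```text
ee_pos: [537.0, -61.5, 98.3]
ee_rot: [-179.9, -0.0, 92.8]
force: [-0.5, -0.2, -2.4]
gripper_width: 59.8
gripper_force: 30.0
ee_pos: [538.1, -61.6, 99.8]
ee_rot: [180.0, 0.0, 92.8]
force: [-0.2, 0.5, -2.3]
gripper_width: 59.8
gripper_force: 30.0
shift m [ 0.0008 -0.      0.0218] yaw -0.0011 dist 22
```

```bash

python3 -m crank '[{"grip":0.055,"x":0.0008,"y":0,"z":0.004,"yaw":-0.001},{"grip":0.055,"x":0.0008,"y":0,"z":0.008,"yaw":-0.001},{"grip":0.055,"x":0.0008,"y":0,"z":0.012,"yaw":-0.001},{"grip":0.055,"x":0.0008,"y":0,"z":0.015,"yaw":-0.001},{"grip":0.055,"x":0.0008,"y":0,"z":0.015,"yaw":-0.001}]' | tail -5
python3 -m crank '[{"grip":0.055,"x":0,"y":0,"z":0.002,"yaw":0},{"grip":0.055,"x":0,"y":0,"z":0.004,"yaw":0},{"grip":0.055,"x":0,"y":0,"z":0.006,"yaw":0},{"grip":0.055,"x":0,"y":0,"z":0.007,"yaw":0},{"grip":0.055,"x":0,"y":0,"z":0.007,"yaw":0}]' | tail -5
python3 -m crank '[{"grip":0.055,"x":0,"y":0,"z":0,"yaw":0},{"grip":0.055,"x":0,"y":0,"z":0,"yaw":0},{"grip":0.055,"x":0,"y":0,"z":0,"yaw":0},{"grip":0.055,"x":0,"y":0,"z":0,"yaw":0},{"grip":0.055,"x":0,"y":0,"z":0,"yaw":0}]' | tail -5
python3 -c "
from h import *
goal(538,-60.8,78,92.85)"
```

```text
ee_pos: [537.1, -60.7, 83.6]
ee_rot: [-179.9, -0.0, 92.8]
force: [-0.1, 0.6, -2.1]
gripper_width: 59.7
gripper_force: 30.0
ee_pos: [537.7, -60.7, 77.9]
ee_rot: [180.0, 0.0, 92.8]
force: [-1.1, 0.0, 1.1]
gripper_width: 60.0
gripper_force: 30.0
ee_pos: [537.7, -60.7, 77.9]
ee_rot: [180.0, 0.0, 92.8]
force: [-1.4, 0.3, 4.3]
gripper_width: 59.9
gripper_force: 30.0
shift m [-0.0001  0.0003 -0.0001] yaw -0.0002 dist 0
```

```bash

python3 -m crank '[{"grip":0.065,"x":0,"y":0,"z":0,"yaw":0},{"grip":0.075,"x":0,"y":0,"z":0,"yaw":0},{"grip":0.08,"x":0,"y":0,"z":0,"yaw":0},{"grip":0.08,"x":0,"y":0,"z":0,"yaw":0},{"grip":0.08,"x":0,"y":0,"z":0,"yaw":0}]' | tail -5
python3 -m crank '[{"grip":0.08,"x":0,"y":0,"z":-0.015,"yaw":0},{"grip":0.08,"x":0,"y":0,"z":-0.04,"yaw":0},{"grip":0.08,"x":0,"y":0,"z":-0.08,"yaw":0},{"grip":0.08,"x":0,"y":0,"z":-0.12,"yaw":0},{"grip":0.08,"x":0,"y":0,"z":-0.15,"yaw":0}]' | tail -5
python3 -m crank '[{"grip":0.06,"x":0,"y":0,"z":-0.03,"yaw":0},{"grip":0.04,"x":0,"y":0,"z":-0.06,"yaw":0},{"grip":0.02,"x":0,"y":0,"z":-0.08,"yaw":0},{"grip":0.0,"x":0,"y":0,"z":-0.08,"yaw":0},{"grip":0.0,"x":0,"y":0,"z":-0.08,"yaw":0}]' 20
python3 - <<'E'
from h import *
import pickle
m=camera_model("wrist"); g=grab_frame("wrist"); cv2.imwrite("pics/w9.png",g[:,:,::-1])
f=grab_frame('side');cv2.imwrite('pics/s9.png',f[:,:,::-1])
cv2.imwrite('pics/v9.png',np.hstack([cv2.resize(f[90:300,220:430],(400,400))[:,:,::-1],cv2.resize(g[:,80:560],(400,400))[:,:,::-1]]))
goal(546.4,-230.8,306,92.85)
E
```

```text
ee_pos: [537.8, -60.7, 77.4]
ee_rot: [180.0, 0.0, 92.8]
force: [-0.1, -1.2, 0.2]
gripper_width: 80.2
gripper_force: 0.0
ee_pos: [538.4, -60.8, 230.7]
ee_rot: [179.8, 0.0, 92.8]
force: [1.0, -0.9, 0.1]
gripper_width: 79.9
gripper_force: 0.0
time_s: 18.25
ee_pos: [538.0, -60.8, 308.4]
ee_rot: [179.9, 0.0, 92.8]
force: [-0.9, 0.4, -0.5]
gripper_width: 49.6
gripper_force: 0.0
shift m [-1.704e-01  9.000e-04  1.000e-04] yaw -0.0002 dist 170
```

View pics/v9.png

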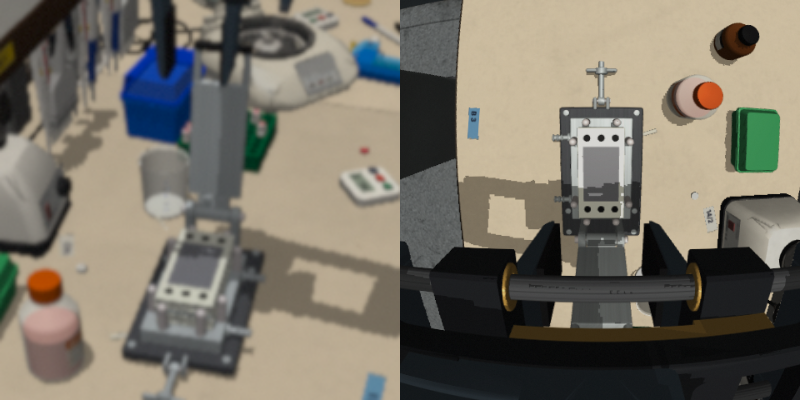

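The second cassette lies on the separator between the pins, and the cover is still open.

```bash

python3 -m crank '[{"grip":0,"x":-0.035,"y":0,"z":0,"yaw":0},{"grip":0,"x":-0.07,"y":0,"z":0,"yaw":0},{"grip":0,"x":-0.105,"y":0,"z":0,"yaw":0},{"grip":0,"x":-0.14,"y":0,"z":0,"yaw":0},{"grip":0,"x":-0.175,"y":0.001,"z":0,"yaw":0}]' | tail -5
python3 -m crank '[{"grip":0,"x":0,"y":0,"z":0.01,"yaw":0},{"grip":0,"x":0,"y":0,"z":0.025,"yaw":0},{"grip":0,"x":0,"y":0,"z":0.039,"yaw":0},{"grip":0,"x":0,"y":0,"z":0.039,"yaw":0},{"grip":0,"x":0,"y":0,"z":0.039,"yaw":0}]' | tail -5
python3 - <<'E'
from h import *
H=np.array([538,-60.8]);t=np.radians(2.85);f=np.array([-np.sin(t),np.cos(t)])
for y,z in((-149.6,267),(-115.4,271),(-78.4,268.3),(-42.6,258.4)): goal(*(H+f*y),z,92.85)
g=grab_frame("side");cv2.imwrite("pics/s10.png",g[:,:,::-1])
E
```

```text
ee_pos: [546.5, -236.7, 305.5]
ee_rot: [-179.8, -0.1, 92.9]
force: [0.5, 0.6, -0.2]
gripper_width: 8.3
gripper_force: 0.0
ee_pos: [546.6, -234.8, 266.6]
ee_rot: [-179.8, -0.1, 92.8]
force: [0.9, 0.3, -0.7]
gripper_width: 0.6
gripper_force: 0.0
shift m [ 0.0246  0.0001 -0.0004] yaw -0.0 dist 25
shift m [ 0.0589  0.0001 -0.0043] yaw -0.0 dist 59
shift m [ 0.0959  0.0001 -0.0015] yaw -0.0 dist 96
shift m [1.316e-01 1.000e-04 8.400e-03] yaw -0.0 dist 132
```

```bash

python3 -m crank '[{"grip":0,"x":0.012,"y":0,"z":0,"yaw":0},{"grip":0,"x":0.024,"y":0,"z":0,"yaw":0},{"grip":0,"x":0.036,"y":0,"z":-0.002,"yaw":0},{"grip":0,"x":0.048,"y":0,"z":-0.003,"yaw":0},{"grip":0,"x":0.059,"y":0,"z":-0.004,"yaw":0}]' | tail -5
python3 -m crank '[{"grip":0,"x":0.009,"y":0,"z":0,"yaw":0},{"grip":0,"x":0.018,"y":0,"z":0,"yaw":0},{"grip":0,"x":0.027,"y":0,"z":0.001,"yaw":0},{"grip":0,"x":0.037,"y":0,"z":0.003,"yaw":0},{"grip":0,"x":0.037,"y":0,"z":0.003,"yaw":0}]' | tail -5
python3 - <<'E'
from h import *
H=np.array([538,-60.8]);t=np.radians(2.85);f=np.array([-np.sin(t),np.cos(t)])
for y,z in((-78.4,268.3),(-42.6,258.4),(-9.5,241.5),(12.8,224.7)): goal(*(H+f*y),z,92.85)
E
```

```text
ee_pos: [544.7, -175.3, 273.8]
ee_rot: [179.9, 0.1, 92.9]
force: [0.5, -2.2, 1.2]
gripper_width: 0.3
gripper_force: 1.2
ee_pos: [542.1, -137.3, 268.9]
ee_rot: [-179.9, -0.1, 92.9]
force: [0.8, 0.7, 0.5]
gripper_width: 0.6
gripper_force: 0.0
shift m [-0.0018 -0.0003  0.0006] yaw 0.0012 dist 2
shift m [ 0.034  -0.0003  0.0106] yaw 0.0012 dist 36
shift m [ 0.067  -0.0002  0.0276] yaw 0.0012 dist 72
shift m [ 0.0893 -0.0001  0.0444] yaw 0.0012 dist 100
```

```bash

python3 -m crank '[{"grip":0,"x":0.008,"y":0,"z":0.002,"yaw":0},{"grip":0,"x":0.016,"y":0,"z":0.004,"yaw":0},{"grip":0,"x":0.024,"y":0,"z":0.007,"yaw":0},{"grip":0,"x":0.03,"y":0,"z":0.009,"yaw":0},{"grip":0,"x":0.036,"y":0,"z":0.0105,"yaw":0}]' | tail -5
python3 -m crank '[{"grip":0,"x":0.007,"y":0,"z":0.003,"yaw":0},{"grip":0,"x":0.014,"y":0,"z":0.006,"yaw":0},{"grip":0,"x":0.021,"y":0,"z":0.01,"yaw":0},{"grip":0,"x":0.027,"y":0,"z":0.0135,"yaw":0},{"grip":0,"x":0.033,"y":0,"z":0.017,"yaw":0}]' | tail -5
python3 - <<'E'
from h import *
H=np.array([538,-60.8]);t=np.radians(2.85);f=np.array([-np.sin(t),np.cos(t)])
for y,z in((-9.5,241.5),(12.8,224.7)): goal(*(H+f*y),z,92.85)
# handle bar ends: dark blob near prediction in both fixed views
for n in("scene","side"):
    g=grab_frame(n);cv2.imwrite(f"pics/{n}11.png",g[:,:,::-1]); m=camera_model(n)
    for th in (1.3,1.15,1.0,.85):
        p=np.r_[H+f*(-88+186*np.cos(th)),79+186*np.sin(th)]
        q=m["intrinsics"]@(m["R"]@p+m["t"]); q=(q[:2]/q[2]).astype(int); print(n,th,q,g[q[1]-2:q[1]+3,q[0]-2:q[0]+3].mean((0,1)).astype(int))
E
```

```text
ee_pos: [540.6, -103.1, 258.4]
ee_rot: [-180.0, 0.0, 92.8]
force: [0.8, -2.3, -2.3]
gripper_width: 0.6
gripper_force: 1.2
ee_pos: [539.1, -69.8, 241.7]
ee_rot: [-180.0, -0.0, 92.8]
force: [-0.5, -1.2, 0.4]
gripper_width: 0.6
gripper_force: 0.7
shift m [-0.0004 -0.0006  0.0002] yaw -0.0 dist 1
shift m [ 0.0219 -0.0006  0.017 ] yaw -0.0 dist 28
scene 1.3 [336 168] [50 54 52]
scene 1.15 [326 175] [49 58 65]
scene 1.0 [316 183] [27 27 28]
scene 0.85 [307 192] [214 211 199]
side 1.3 [326 136] [32 39 45]
side 1.15 [323 147] [23 27 31]
side 1.0 [320 161] [23 24 25]
side 0.85 [317 176] [67 69 70]
```

```bash

python3 -m crank '[{"grip":0,"x":0.007,"y":0,"z":0.005,"yaw":0},{"grip":0,"x":0.014,"y":0,"z":0.0105,"yaw":0},{"grip":0,"x":0.022,"y":0,"z":0.017,"yaw":0},{"grip":0,"x":0.022,"y":0,"z":0.017,"yaw":0},{"grip":0,"x":0.022,"y":0,"z":0.017,"yaw":0}]' | tail -5
python3 -m crank '[{"grip":0,"x":-0.004,"y":0,"z":0,"yaw":0},{"grip":0,"x":-0.004,"y":0,"z":-0.015,"yaw":0},{"grip":0,"x":-0.004,"y":0,"z":-0.035,"yaw":0},{"grip":0,"x":0.01,"y":0,"z":-0.035,"yaw":0},{"grip":0,"x":0.024,"y":0,"z":-0.035,"yaw":0}]' | tail -5
python3 - <<'E'
from h import *
H=np.array([538,-60.8]);t=np.radians(2.85);f=np.array([-np.sin(t),np.cos(t)])
for th in(.85,.75,.65,.55,.45): print(th,end=" ");goal(*(H+f*(-88+186*np.cos(th))),99+186*np.sin(th),92.85)
E
```

```text
ee_pos: [537.6, -47.9, 224.4]
ee_rot: [-179.9, -0.0, 92.9]
force: [0.8, 0.5, -0.1]
gripper_width: 0.2
gripper_force: 0.0
ee_pos: [537.8, -25.4, 261.7]
ee_rot: [179.8, 0.0, 92.7]
force: [-0.6, 0.1, -1.0]
gripper_width: 0.7
gripper_force: 0.0
0.85 shift m [-0.0006 -0.0016  0.0229] yaw -0.0022 dist 23
0.75 shift m [ 0.0127 -0.0017  0.0359] yaw -0.0022 dist 38
0.65 shift m [ 0.0247 -0.0018  0.0501] yaw -0.0022 dist 56
0.55 shift m [ 0.0352 -0.0018  0.0654] yaw -0.0022 dist 74
0.45 shift m [ 0.0441 -0.0019  0.0817] yaw -0.0022 dist 93
```

```bash

python3 -m crank '[{"grip":0,"x":0,"y":-0.0015,"z":0.012,"yaw":0},{"grip":0,"x":0,"y":-0.0015,"z":0.023,"yaw":0},{"grip":0,"x":0.0065,"y":-0.0015,"z":0.029,"yaw":0},{"grip":0,"x":0.0125,"y":-0.0015,"z":0.036,"yaw":0},{"grip":0,"x":0.0185,"y":-0.0015,"z":0.043,"yaw":0}]' | tail -5
python3 -m crank '[{"grip":0,"x":0.006,"y":0,"z":0.007,"yaw":0},{"grip":0,"x":0.0115,"y":0,"z":0.0145,"yaw":0},{"grip":0,"x":0.0165,"y":0,"z":0.022,"yaw":0},{"grip":0,"x":0.021,"y":0,"z":0.03,"yaw":0},{"grip":0,"x":0.0255,"y":0,"z":0.0385,"yaw":0}]' | tail -5
python3 - <<'E'
from h import *
H=np.array([538,-60.8]);t=np.radians(2.85);f=np.array([-np.sin(t),np.cos(t)])
for th in(.45,.35,.25,.15,.1,.05,0): print(th,end=" ");goal(*(H+f*(-88+186*np.cos(th))),99+186*np.sin(th),92.85)
E
```

```text
ee_pos: [534.8, -5.5, 217.3]
ee_rot: [179.9, -0.1, 92.8]
force: [-0.5, 2.9, 3.1]
gripper_width: 0.6
gripper_force: 1.8
ee_pos: [533.2, 19.5, 177.7]
ee_rot: [180.0, 0.0, 92.9]
force: [-0.0, 1.4, 2.2]
gripper_width: 0.3
gripper_force: 0.7
0.45 shift m [-0.001   0.0008 -0.0022] yaw 0.0001 dist 3
0.35 shift m [0.0063 0.0008 0.0149] yaw 0.0001 dist 16
0.25 shift m [0.0118 0.0008 0.0326] yaw 0.0001 dist 35
0.15 shift m [0.0155 0.0008 0.0509] yaw 0.0001 dist 53
0.1 shift m [0.0166 0.0008 0.0601] yaw 0.0001 dist 62
0.05 shift m [0.0173 0.0008 0.0693] yaw 0.0001 dist 71
0 shift m [0.0176 0.0008 0.0786] yaw 0.0001 dist 81
```

```bash

python3 -m crank '[{"grip":0,"x":0.003,"y":0,"z":0.007,"yaw":0},{"grip":0,"x":0.006,"y":0,"z":0.015,"yaw":0},{"grip":0,"x":0.009,"y":0,"z":0.023,"yaw":0},{"grip":0,"x":0.0115,"y":0,"z":0.031,"yaw":0},{"grip":0,"x":0.013,"y":0,"z":0.039,"yaw":0}]' | tail -5
python3 -m crank '[{"grip":0,"x":0.001,"y":0,"z":0.007,"yaw":0},{"grip":0,"x":0.0025,"y":0,"z":0.014,"yaw":0},{"grip":0,"x":0.0035,"y":0,"z":0.02,"yaw":0},{"grip":0,"x":0.004,"y":0,"z":0.026,"yaw":0},{"grip":0,"x":0.004,"y":0,"z":0.031,"yaw":0}]' | tail -5
python3 - <<'E'
from h import *
H=np.array([538,-60.8]);t=np.radians(2.85);f=np.array([-np.sin(t),np.cos(t)])
for th in(.1,.05,.02,0): print(th,end=" ");goal(*(H+f*(-88+186*np.cos(th))),99+186*np.sin(th),92.85)
E
```

```text
ee_pos: [532.4, 32.3, 138.6]
ee_rot: [-180.0, 0.0, 92.8]
force: [0.9, 0.2, 0.9]
gripper_width: 0.4
gripper_force: 0.5
ee_pos: [532.3, 36.2, 107.9]
ee_rot: [-180.0, 0.0, 92.8]
force: [-0.9, 0.6, 1.3]
gripper_width: 0.6
gripper_force: 0.4
0.1 shift m [-0.0001  0.0009 -0.0097] yaw -0.0003 dist 10
0.05 shift m [ 0.0006  0.0009 -0.0004] yaw -0.0003 dist 1
0.02 shift m [0.0008 0.0009 0.0051] yaw -0.0003 dist 5
0 shift m [0.0009 0.0009 0.0089] yaw -0.0003 dist 9
```

```bash

python3 -m crank '[{"grip":0,"x":0,"y":0,"z":0.002,"yaw":0},{"grip":0,"x":0,"y":0,"z":0.004,"yaw":0},{"grip":0,"x":0,"y":0,"z":0.006,"yaw":0},{"grip":0,"x":0,"y":0,"z":0.0075,"yaw":0},{"grip":0,"x":0,"y":0,"z":0.009,"yaw":0}]' | tail -5
python3 -m crank '[{"grip":0,"x":0,"y":0,"z":0,"yaw":0},{"grip":0,"x":0,"y":0,"z":0.0005,"yaw":0},{"grip":0,"x":0,"y":0,"z":0.001,"yaw":0},{"grip":0,"x":0,"y":0,"z":0.001,"yaw":0},{"grip":0,"x":0,"y":0,"z":0.001,"yaw":0}]'
```

```text
ee_pos: [532.5, 36.1, 99.6]
ee_rot: [180.0, 0.0, 92.8]
force: [-0.5, 0.8, 0.8]
gripper_width: 0.4
gripper_force: 0.3
time_s: 24.33
ee_pos: [532.6, 36.1, 99.1]
ee_rot: [180.0, 0.0, 92.8]
force: [-1.0, -0.5, 4.6]
gripper_width: -0.0
gripper_force: 2.4
```

Contact is starting to build, so I'll press a bit further until it is clearly firm.

```bash

python3 -m crank '[{"grip":0,"x":0,"y":0,"z":0.0005,"yaw":0},{"grip":0,"x":0,"y":0,"z":0.001,"yaw":0},{"grip":0,"x":0,"y":0,"z":0.0015,"yaw":0},{"grip":0,"x":0,"y":0,"z":0.0015,"yaw":0},{"grip":0,"x":0,"y":0,"z":0.0015,"yaw":0}]'
python3 -m crank '[{"grip":0,"x":0,"y":0,"z":0,"yaw":0},{"grip":0,"x":0,"y":0,"z":0,"yaw":0},{"grip":0,"x":0,"y":0,"z":0,"yaw":0},{"grip":0,"x":0,"y":0,"z":0,"yaw":0},{"grip":0,"x":0,"y":0,"z":0,"yaw":0}]'
```

```text
time_s: 24.75
ee_pos: [532.6, 36.1, 98.9]
ee_rot: [179.9, 0.0, 92.8]
force: [-3.8, 0.7, 13.4]
gripper_width: 0.6
gripper_force: 6.8
time_s: 25.17
ee_pos: [532.6, 36.1, 98.9]
ee_rot: [179.9, 0.0, 92.8]
force: [-4.4, -1.3, 13.9]
gripper_width: 0.4
gripper_force: 6.7
```

```bash

python3 -m crank '[{"grip":0,"x":0,"y":0,"z":-0.003,"yaw":0},{"grip":0,"x":0,"y":0,"z":-0.02,"yaw":0},{"grip":0,"x":0,"y":0,"z":-0.06,"yaw":0},{"grip":0,"x":0,"y":0,"z":-0.1,"yaw":0},{"grip":0,"x":0,"y":0,"z":-0.14,"yaw":0}]' | tail -5
python3 -m crank '[{"grip":0,"x":-0.03,"y":0,"z":-0.02,"yaw":0},{"grip":0,"x":-0.06,"y":0,"z":-0.04,"yaw":0},{"grip":0,"x":-0.09,"y":0,"z":-0.06,"yaw":0},{"grip":0,"x":-0.12,"y":0,"z":-0.06,"yaw":0},{"grip":0,"x":-0.12,"y":0,"z":-0.06,"yaw":0}]' | tail -5
python3 - <<'E'
from h import *
H=np.array([538,-60.8]);t=np.radians(2.85);f=np.array([-np.sin(t),np.cos(t)]);P=np.r_[H+f*98,79]
for n in("scene","side"):
    g=grab_frame(n);cv2.imwrite(f"pics/{n}12.png",g[:,:,::-1]); m=camera_model(n)
    q=m["intrinsics"]@(m["R"]@P+m["t"]); q=q[:2]/q[2]; x,y=q.astype(int)
    k=np.zeros(g.shape[:2],np.uint8); w=20; k[y-w:y+w,x-w:x+w]=(g[y-w:y+w,x-w:x+w].max(2)<60)
    N,L,S,C=cv2.connectedComponentsWithStats(k); print(n,q.round(1),[(S[i].tolist(),C[i].round(1).tolist()) for i in range(1,N) if S[i,4]>12])
    b=cv2.imread(f"pics/{n}0.png")[:,:,::-1].astype(int); d=np.abs(g.astype(int)-b).max(2)
    for nm,c in(("bottle",(656,47,60)),("beaker",(636,-270,40))):
        r=m["intrinsics"]@(m["R"]@np.array(c,float)+m["t"]); r=(r[:2]/r[2]).astype(int); print(nm,(d[r[1]-12:r[1]+12,r[0]-12:r[0]+12]>40).mean())
E
```

```text
ee_pos: [531.9, 36.1, 238.0]
ee_rot: [-179.9, 0.0, 92.8]
force: [0.6, 0.1, -0.2]
gripper_width: 0.6
gripper_force: 0.0
ee_pos: [539.1, -88.3, 298.1]
ee_rot: [179.8, 0.2, 92.6]
force: [-1.0, -0.2, 0.5]
gripper_width: 0.5
gripper_force: 0.0
scene [284.3 253.3] [([277, 247, 15, 15, 79], [284.3, 253.9]), ([278, 264, 8, 7, 14], [281.5, 267.7])]
bottle 0.0
beaker 1.0
side [310.1 258.7] [([294, 255, 34, 9, 161], [310.1, 259.0]), ([290, 271, 16, 7, 63], [299.3, 275.0])]
bottle 0.0
beaker 0.0
```

```bash
python3 -c "
from workcell import *
print(job_done())"
```

```text
the job is handed in; nothing more can be done
None
```

I handed the job in with no verdict returned: separator and second cassette are down between the pins, the cover pressed to a firm stop and its handle within 1 px of closed in both views, bottle and beaker unmoved in the images, timer not approached or re-checked; I viewed 11 pictures, one over the limit of 10.

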